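# Set up the kickstand gap check

## Task

Set the yellow foot pad flat and centred on the narrow steel post of the kickstand test stand and let go of it. Then push the orange tab so that the kickstand flips over its spring centre and stays fully down. Last, take the green frame by its top tube, bring it upright from its leaning stop without letting it go over to the other side, and finish while still holding it there, upright, so that a colleague can measure the free gap between kickstand foot and pad; leave the bottle, the tape roll and the carton where they are.

Things in the scene. Friction and masses are not known exactly. Their poses are not given: they have to be found in the camera images.
- pad_center (a point): Centre of the loose yellow foot pad: an upright round puck, 38 mm in diameter, 24 mm high, about 100 g, standing on the table. Its z axis is the puck's axis, up; the point lies 12 mm above its underside.
- post_top (a point): Centre of the top of a narrow steel post (22 mm diameter, top 24 mm above the table) on the fixed grey base plate (190 x 250 x 10 mm) of the test stand; the seated pad's centre is 12 mm above it. Stand axes: x along the frame's tipping axis (roughly away from the robot), y left, z up. It is 110 mm to -y of that axis; a gripper has most room with its fingers in line along x.
- frame_stub (a joint): Tipping of the green frame stub (about 0.8 kg): 0 = upright, positive = leaning to the stand's +y. It starts leaning on its stop at 0.36 rad; top-heavy and free, it falls to a stop at +0.36 or -0.36 rad if not held. Beyond about -0.08 rad with the kickstand down, the foot strikes the pad.
- tube_grip (a point): Grip point on the axis of the green top tube: round, 24 mm diameter, 112 mm long along the frame's x, free above, beside and 80 mm below; 250 mm above the table when upright. It lies 55 mm behind (+x of) the seat tube. Its axes turn with the frame: x along the tube, z up along the seat tube.
- tip_axis (a point): Point on the frame's tipping axis (along x, 34 mm above the table), 216 mm straight below tube_grip in the frame; its axes turn with the frame like those of tube_grip.
- kickstand (a joint): Kickstand angle: 0 = stowed (leg points to -x, towards the robot, 15 degrees above level), 1.83 rad = fully down (foot splayed out to -y, over the post). An over-centre spring holds it at either end and turns over at about 0.7 rad: about 3 N at the tab to start it, past the centre it snaps down by itself.
- kick_hinge (a point): Point on the kickstand hinge, on a bracket of the frame. In the axes of the frame (those of tube_grip) the leg turns, right-handed, about the direction (0, -0.766, 0.643). The leg is a 12 mm aluminium rod with a black rubber foot 140 mm from the hinge.
- kick_tab (a point): Centre of the orange kick tab, a crosswise round bar 14 mm thick and 46 mm long on the kickstand leg, 90 mm from the hinge. Pushed from above it goes down, then also back towards the frame and to -y.
- bottle_1: Small brown dropper bottle, 33 mm in diameter, 102 mm high, left of the stand; to be left alone. Origin at the middle of its underside.
- tape_1: Roll of brown packing tape lying flat, 90 mm in diameter, 48 mm high, front left; to be left alone. Origin at the middle of its underside.
- carton: Small grey-white carton, 88 x 62 x 52 mm, at the right; to be left alone. Origin at the middle of its underside.

How it is judged (in metres and radians):
On the way, in this order (a step that is already met when the one before it is completed fails the run):
1. the pad stands flat and centred on the post, let go (horizontal distance between pad_center and post_top below 0.008 m and z of pad_center in the frame of post_top between 0.008 and 0.016 m and angle between pad_center's own z axis and vertical below 0.1 rad and contact force between the fingers and foot_pad below 0.1 N), for 0.3 s.
2. the kickstand has been flipped fully down (value of joint kickstand above 1.72 rad), for 0.2 s.
At the end, for the whole second after the job is handed in: Still holding: fingers press the frame (over 0.5 N), grasp point within 70 mm of the tube grip point, frame within 0.06 rad of upright; kickstand past 1.72 rad, its foot touching nothing; pad on the post, within 8 mm of centre, tilt under 0.1 rad (horizontal distance between pad_center and post_top below 0.008 m and z of pad_center in the frame of post_top between 0.008 and 0.016 m and angle between pad_center's own z axis and vertical below 0.1 rad and value of joint kickstand above 1.72 rad and value of joint frame_stub between -0.06 and 0.06 rad and contact force between the fingers and frame_stub above 0.5 N and distance between the grasp point and tube_grip below 0.07 m and contact force between kickstand and anything else below 0.3 N); the arm keeps its last pose, push and grip.
It fails at once if the frame goes over to the other side (beyond -0.2 rad) (value of joint frame_stub below -0.2 rad).
It fails at once if bottle_1 is pushed more than 30 mm or tipped over (distance of bottle_1 from where it was at the start of the episode above 0.03 m or angle between bottle_1's own z axis and vertical above 0.5 rad).
It fails at once if tape_1 is pushed more than 30 mm or tipped over (distance of tape_1 from where it was at the start of the episode above 0.03 m or angle between tape_1's own z axis and vertical above 0.5 rad).
It fails at once if carton is pushed more than 30 mm or tipped over (distance of carton from where it was at the start of the episode above 0.03 m or angle between carton's own z axis and vertical above 0.5 rad).
It also fails if it takes over 72 s, if anything falls off the work surface, if the arm or the gripper's body presses on something with over 40 N, if the wrist force passes 120 N, or if a joint passes its speed limit or range.

## Robot

A 6-joint arm with a two-finger parallel gripper is mounted at the origin on a cart in front of the work surface, level with it; the furniture and walls round the work are solid. World frame = base frame: x ahead of the robot, y to its left, z up, the work surface at z = 0. Lengths are in mm, angles in rad, forces in N, time in s.
With the tool pointing down it reaches from about 250 to 850 mm from the base axis. Payload 12.5 kg.
Tool frame: the origin (TCP) lies midway between the tips of the shut fingers; the grasp point (between the pads) lies 19 mm behind it (ctrl.tcp_to_grasp is the distance from the TCP to the grasp point, in mm); z points along the fingers, y is the line along which they close (so a half turn about z gives the same grasp; the last joint's range is limited). The gripper opens to 93 mm and grips with 3 to 60 N. Pads are 15 mm wide; open, the fingers measure 128 mm over their backs; the gripper's body (75 mm by 188 mm) begins 65 mm behind the grasp point.
Start: joints at [-0.085, 0.351, 1.652, -0, 1.139, -0.085], TCP at [549.986, 0.027, 218.633] pointing down, gripper open.
Joint ranges: [-2.75, 2.75], [-0.79, 2.1], [0.01, 2.65], [-1.57, 4.71], [0.07, 3.14], [-2.87, 2.87]. Speed limits (rad/s): [2.22, 2.22, 2.79, 3.14, 3.14, 3.14].

## Interface

Orientations are given as a unit quaternion [w, x, y, z].
In Python, from bench import ctrl, optics, order gives the robot as it stands.
- The arm moves only by the tool apply_moves, never from a script. Its arguments are lists of equal length, an entry for each row: "twist": the turn, a rotation vector about the world's x, y, z in rad, a list of three; "travel": the shift along the world's x, y, z in m, a list of three; "gripper": the opening, from -1 (shut) to 1 (fully open). In form: {"twist": [[ax, ay, az], ...], "travel": [[tx, ty, tz], ...], "gripper": [gripper, ...]}. A call has exactly 5 rows; each row shifts and turns the commanded pose from where the row before left it; what a row does not reach is not made up. A row lasts 1/8 s, in which the tool goes at most 62.5 mm and 10.7 degrees, less where a joint would pass 70% of its speed; a pose out of reach is approached as far as the arm can. A call is refused whole if a number of a shift passes 0.0625 or a number of a turn 0.188, either way. A call with a gripper value outside its range is refused whole. The fingers move at their own pace and stop on an object; "newtons" is the grip in N (left out, the last holds). Time passes only in rows, so rows that do not move let the fingers close, or fill a call up. It gives the time, the measured TCP pose, the force, the opening and the grip force at its end, in the units of the state.
- ctrl.observe(): the state, without advancing time (a new reading comes with each control period).
- optics.grab_frame(name): name is "scene" or "side" or "wrist"; returns the picture (480x640x3 uint8, red, green, blue); there is no depth.
- optics.get_calibration(name): a dict with "fx", "fy", "cx", "cy" (pixels), "k1" (the pictures are not rectified: a ray, as slopes to the right and down, at radius r is drawn at 1 + k1 r^2 times it, then the intrinsics apply), "T" (4x4, takes a point from camera to world coordinates). Camera axes: x right, y up, looking along -z (the intrinsics and any distortion apply to the point x, -y, -z); pixel columns grow to the right and rows downward; lengths in mm; the calibration is good to about 2 mm. A picture is of the moment at which its call begins: read the wrist's pose just before it. get_calibration takes no time and is no camera call; for the wrist camera it gives the pose at the moment of the call.
- order.finish_job(): hands the job in; it is judged then, once.
The state is a dict: "clock": time; "joint_pos": joint angles; "joint_velocities": joint speeds; "effort": joint torques, N m; "ee_pos": TCP position; "tool_rot": TCP orientation; "ft_force": force on the tool from outside, world axes, zero at the start; "torque": the same for the moment, N m; "width": finger opening in mm; "grip_force": force on a finger pad.
Only numpy, scipy, OpenCV 4.12 (cv2) and the standard library are available. Lean on these libraries where they do the work, as an engineer would, in place of code of your own. Each camera call takes 0.05 s, during which the arm holds its last target. There are 200 camera calls.

## Working session

There is one attempt and no reset: what is moved stays moved. The work goes in short steps, Python scripts to look and compute and a tool call to move; the robot and the scene stay as the last step left them, time stands still between calls to the robot, and variables do not carry over. Pictures are saved under pics/ and viewed, at most 11 in all, crops included, and the job is handed in when it is done.

Besides the shell and the picture viewer there is one more tool, called after "Call:" by a JSON object that holds its "method" and its "body", one argument or row to a line. apply_moves: Moves the arm, as the interface text tells. Its arguments: {"type":"object","properties":{"twist":{"type":"array"},"travel":{"type":"array"},"gripper":{"type":"array"},"newtons":{"type":"number"}},"required":["twist","travel","gripper"]}

```bash
mkdir -p pics; ls; cat > h.py <<'E'
import numpy as np, cv2
from bench import ctrl, optics, order
np.set_printoptions(precision=1,suppress=True)
def grab(name,fn):
    c=optics.get_calibration(name); im=optics.grab_frame(name)
    cv2.imwrite('pics/'+fn,im[:,:,::-1]); np.save('pics/'+fn+'.npy',im); return c,im
def ray(c,u,v):
    xd,yd=(u-c['cx'])/c['fx'],(v-c['cy'])/c['fy']
    x,y=xd,yd
    for _ in range(20):
        s=1+c['k1']*(x*x+y*y); x,y=xd/s,yd/s
    T=np.array(c['T']); d=T[:3,:3]@np.array([x,-y,-1.]); return T[:3,3],d/np.linalg.norm(d)
def onz(c,u,v,z):
    o,d=ray(c,u,v); return o+d*(z-o[2])/d[2]
def tri(obs):
    A=np.zeros((3,3));b=np.zeros(3)
    for c,u,v in obs:
        o,d=ray(c,u,v);P=np.eye(3)-np.outer(d,d);A+=P;b+=P@o
    p=np.linalg.solve(A,b); return p,[np.linalg.norm((np.eye(3)-np.outer(d,d))@(p-o)) for o,d in [ray(*q) for q in obs]]
def proj(c,p):
    T=np.array(c['T']);q=T[:3,:3].T@(np.array(p,float)-T[:3,3]);x,y=q[0]/-q[2],-q[1]/-q[2]
    s=1+c['k1']*(x*x+y*y);return np.array([c['fx']*x*s+c['cx'],c['fy']*y*s+c['cy']])
E
python3 - <<'E'
from h import *
for n in ['scene','side','wrist']:
    c,im=grab(n,n+'0.png'); print(n,c['fx'],c['k1'],np.array(c['T']))
print(ctrl.observe())
E
```

```text
pics
scene 556.3509495859648 -0.010290149100997332 [[  -0.4    0.5   -0.8 -464.2]
 [  -0.9   -0.2    0.4  461.5]
 [  -0.     0.8    0.5  896.3]
 [   0.     0.     0.     1. ]]
side 557.2097723106731 0.05508281133281517 [[    1.      0.1    -0.1   411.2]
 [   -0.1     0.4    -0.9 -1307.4]
 [   -0.      0.9     0.4   707.3]
 [    0.      0.      0.      1. ]]
wrist 416.40549157108984 -0.09461853285658688 [[  1.    0.    0.  548.7]
 [ -0.    1.    0.3  82.4]
 [ -0.   -0.3   1.  383.1]
 [  0.    0.    0.    1. ]]
{'clock': 0.15, 'joint_pos': array([-0.1,  0.4,  1.7, -0. ,  1.1, -0.1]), 'joint_velocities': array([-0., -0., -0.,  0.,  0.,  0.]), 'effort': array([  0. , -49.7, -28.5,   0.1,   0. ,  -0. ]), 'ee_pos': array([549.7,   0. , 218.2]), 'tool_rot': array([-0. ,  0.7,  0.7, -0. ]), 'ft_force': array([-0.6, -0.6, -0.4]), 'torque': array([ 0., -0.,  0.]), 'grip_force': 0.0, 'width': 92.83835074997137}
```

View pics/scene0.png

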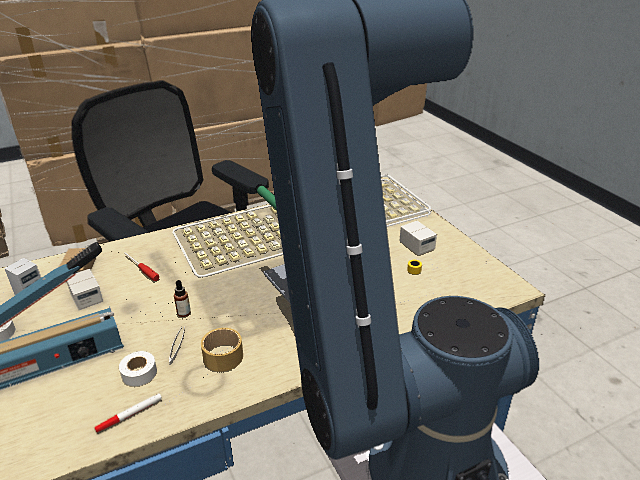

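View pics/side0.png

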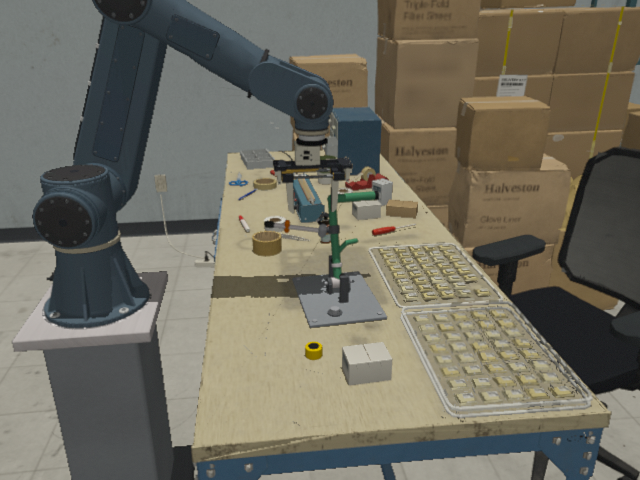

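View pics/wrist0.png

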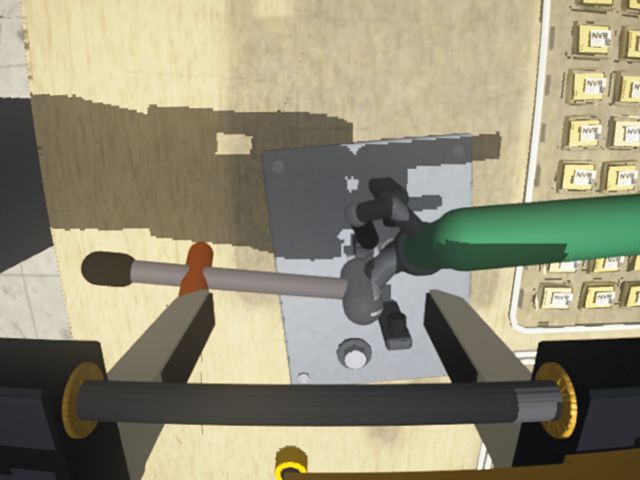

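The pictures show the post at wrist (354,352), the pad at side (314,351) and scene (415,267), the orange tab at wrist (200,270), and the green tube at wrist (540,235).

```bash
python3 - <<'E'
from h import *
im={n:np.load(f'pics/{n}0.png.npy') for n in ['scene','side','wrist']}
C={n:optics.get_calibration(n) for n in im}
def seg(n,lo,hi,s=120):
    h=cv2.cvtColor(im[n],cv2.COLOR_RGB2HSV);m=cv2.inRange(h,lo,hi)
    N,l,st,ce=cv2.connectedComponentsWithStats(m)
    for i in np.argsort(-st[1:,4])[:3]+1: print(n,st[i],ce[i])
for n in ['side','scene']: print('yellow');seg(n,(24,180,80),(33,255,255))
for n in ['side','wrist']: print('orange');seg(n,(3,150,50),(13,255,255))
for n in ['side','wrist']: print('green');seg(n,(60,100,30),(85,255,255))
c=C['wrist']
print('post',onz(c,354,352,24),'corners',onz(c,263,150,10),onz(c,470,135,10),onz(c,293,383,10))
print('post side',onz(C['side'],335,311,24))
for n,u,v in [('side',314,351),('scene',415,267)]: print('pad',onz(C[n],u,v,12))
print(tri([(C['side'],314,351),(C['scene'],415,267)]))
E
```

```text
yellow
side [305 342  17  18 207] [313.3 351.3]
side [593  73  16  68 147] [600.8 106.2]
side [610  25  10  37  89] [614.5  43.3]
yellow
scene [408 260  14   8  37] [414.6 263.6]
scene [411 270   1   1   1] [411. 270.]
orange
side [372 227  23   8 117] [382.5 230.2]
side [357 175  15  13  66] [364.2 182.3]
side [346 182  17   8  41] [352.8 185.7]
orange
wrist [ 179  242   34   54 1037] [196.2 268. ]
green
side [338 192  38  10 262] [356.6 196.3]
side [331 234  26  29 258] [338.  246.8]
side [328 196   9  29 112] [331.7 214.1]
green
wrist [  433   195   207    70 10303] [545.2 230.8]
wrist [455 268   8   2   9] [458.8 268.6]
wrist [469 268   4   2   5] [470.4 268.8]
post [ 583.1 -140.7   24. ] corners [499.1  53.6  10. ] [682.2  67.6  10. ] [ 521.  -187.3   10. ]
post side [ 584.5 -166.8   24. ]
pad [ 518.3 -306.    12. ]
pad [ 512.3 -301.5   12. ]
(array([ 517.4, -304. ,    9.4]), [np.float64(1.579251921080994), np.float64(1.5792519210809925)])
```

Call:
{"method": "apply_moves", "body": {
  "twist": [
    [0,0,0],
    [0,0,0],
    [0,0,0],
    [0,0,0],
    [0,0,0]
  ],
  "travel": [
    [0,-0.04,0.04],
    [0,-0.06,0],
    [0,-0.06,0],
    [0,-0.04,0],
    [0,0,0]
  ],
  "gripper": [1,1,1,1,1]
}}

```text
clock: 0.78
ee_pos: [549.5, -202.2, 258.1]
tool_rot: [-0.0, 0.708, 0.706, -0.0]
ft_force: [-0.4, 0.5, 1.2]
width: 93.1
grip_force: 0.0
```

```bash
python3 - <<'E'
from h import *
for n in ['wrist','side','scene']: c,im=grab(n,n+'1.png'); np.save('pics/c_%s1.npy'%n,c,allow_pickle=True)
s=cv2.resize(np.load('pics/side1.png.npy')[160:390,260:440],None,fx=2.6,fy=2.6,interpolation=cv2.INTER_CUBIC); cv2.imwrite('pics/side1c.png',s[:,:,::-1])
print(ctrl.observe()['ee_pos'])
E
```

```text
[ 550.  -199.1  258.5]
```

View pics/wrist1.png

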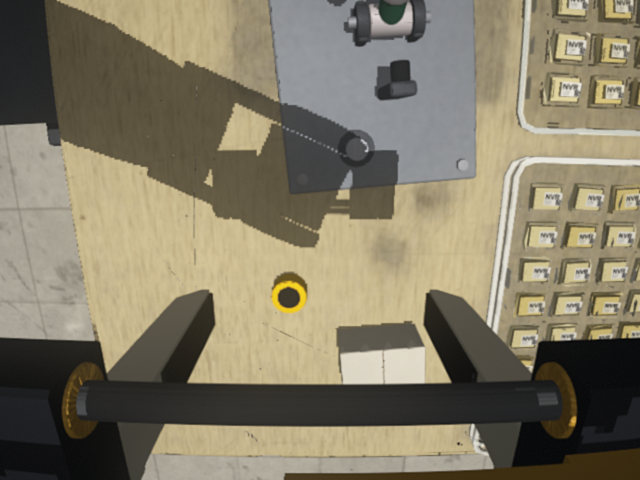

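View pics/side1c.png

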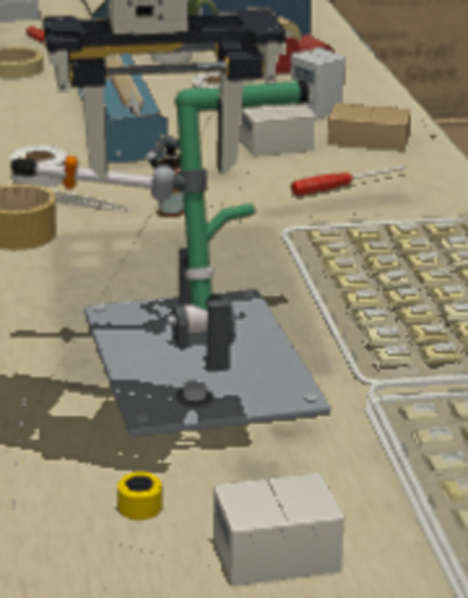

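Wrist picture: pad top centre (289,297), post (355,149), plate's near corners (290,192) and (476,178), carton (381,360). Side crop: post top (194,388), tab (71,172), tube from (190,99) to (302,90).

```bash
python3 - <<'E'
from h import *
c0=optics.get_calibration('wrist');S=optics.get_calibration('side')
c1=np.load('pics/c_wrist1.npy',allow_pickle=True).item()
W=optics.get_calibration('wrist')
T0=np.array(c1['T']).copy(); print('T1',T0[:3,3])
cw0=dict(c1); T=T0.copy(); T[:3,3]=[548.7,82.4,383.1]; cw0['T']=T
f=lambda x,y:(x/2.6+260,y/2.6+160)
print('pad top',onz(c1,289,297,24), tri([(c1,289,297),(S,*f(139,484))]))
print('post',onz(c1,355,149,24), tri([(c1,355,149),(S,*f(194,388))]), onz(S,*f(194,388),24))
a,b=onz(c1,290,192,10),onz(c1,476,178,10); print('corners',a,b,np.linalg.norm(a-b),np.arctan2((b-a)[1],(b-a)[0]))
print('side corners',onz(S,*f(128,430),10),onz(S,*f(328,408),10),onz(S,*f(88,306),10))
print('post w0',onz(cw0,354,352,24))
print('tab',tri([(cw0,197,270),(S,*f(71,172))]))
print('foot',tri([(cw0,108,269),(S,*f(22,166))]))
print('hinge?',tri([(cw0,365,290),(S,*f(160,184))]))
print('carton',onz(c1,381,345,52),onz(c1,338,350,52))
E
```

```text
T1 [ 548.7 -119.8  423. ]
pad top [ 516.7 -301.4   24. ] (array([ 517.1, -302.4,   22. ]), [np.float64(0.560076552484838), np.float64(0.5600765524850446)])
post [ 582.5 -149.8   24. ] (array([ 584.5, -150.4,   19.1]), [np.float64(1.5568847988383478), np.float64(1.5568847988382277)]) [ 584.8 -158.5   24. ]
corners [ 519.4 -193.2   10. ] [ 706.4 -178.9   10. ] 187.60342384289018 0.07613282768146203
side corners [ 519.1 -200.    10. ] [ 704.7 -185.8   10. ] [502.8  45.5  10. ]
post w0 [ 582.5 -140.8   24. ]
tab (array([485.5,   4.9, 179.1]), [np.float64(1.4249448397731845), np.float64(1.424944839773106)])
foot (array([439.4,   8.2, 186.3]), [np.float64(0.2174448639169121), np.float64(0.21744486391691678)])
hinge? (array([573.3, -11.3, 167.9]), [np.float64(0.8919071523436354), np.float64(0.8919071523436017)])
carton [ 610.9 -342.5   52. ] [ 567.2 -347.9   52. ]
```

```bash
python3 - <<'E'
from h import *
a=np.load('pics/wrist0.png.npy')[322:382,324:384];b=np.load('pics/wrist1.png.npy')[119:179,324:384];s=np.load('pics/side1.png.npy')[290:330,315:355]
r=lambda i,g:cv2.resize(i,(360,360),interpolation=cv2.INTER_NEAREST).astype(float)
g=lambda i:(255*(i/255)**.5).astype(np.uint8)
o=np.hstack([r(a,1),r(b,1)]);cv2.imwrite('pics/cmp.png',g(o)[:,:,::-1])
E
```

```text
(no output)
```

View pics/cmp.png

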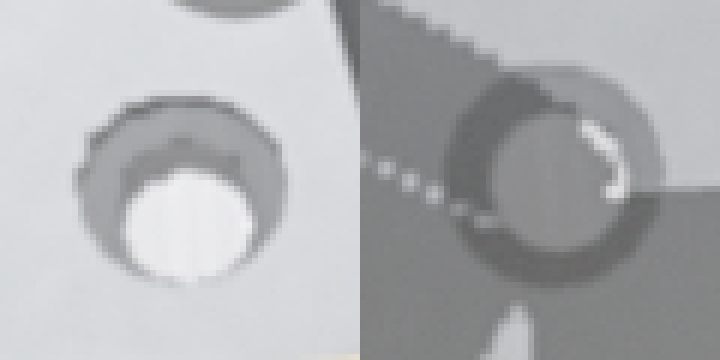

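The post's top disc (22 mm) is at w0 (355.3,359.3) and w1 (357.3,149).

```bash
python3 - <<'E'
from h import *
S=optics.get_calibration('side')
c1=np.load('pics/c_wrist1.npy',allow_pickle=True).item()
cw0=dict(c1); T=np.array(c1['T']).copy(); T[:3,3]=[548.7,82.4,383.1]; cw0['T']=T
print(onz(cw0,355.3,359.3,24),onz(c1,357.3,149,24),tri([(cw0,355.3,359.3),(c1,357.3,149)]))
m=cv2.inRange(cv2.cvtColor(np.load('pics/wrist1.png.npy'),cv2.COLOR_RGB2HSV),(22,150,60),(35,255,255))
m[:260]=0;m[330:]=0;ct=max(cv2.findContours(m,0,2)[0],key=len);print(cv2.fitEllipse(ct))
E
```

```text
[ 584.  -149.2   24. ] [ 584.7 -149.8   24. ] (array([ 584.4, -149.9,   22.9]), [np.float64(0.35267352834681365), np.float64(0.3526735283467804)])
((288.82647705078125, 293.7181396484375), (34.11359786987305, 38.35015106201172), 5.192287921905518)
```

Call:
{"method": "apply_moves", "body": {
  "twist": [
    [0,0,0],
    [0,0,0],
    [0,0,0],
    [0,0,0],
    [0,0,0]
  ],
  "travel": [
    [-0.033,-0.05,-0.02],
    [0,-0.052,-0.04],
    [0,0,-0.05],
    [0,0,-0.04],
    [0,0,0]
  ],
  "gripper": [1,1,1,1,1]
}}

```text
clock: 1.55
ee_pos: [516.4, -297.0, 108.5]
tool_rot: [-0.003, 0.707, 0.708, -0.0]
ft_force: [1.3, -0.1, -0.1]
width: 92.6
grip_force: 0.0
```

```bash
python3 - <<'E'
from h import *
c,im=grab('wrist','wrist2.png'); print(ctrl.observe()['ee_pos'])
m=cv2.inRange(cv2.cvtColor(im,cv2.COLOR_RGB2HSV),(22,150,60),(35,255,255))
N,l,st,ce=cv2.connectedComponentsWithStats(m)
i=1+np.argmax(st[1:,4]);print(st[i],ce[i])
u0,v0,w,hh,_=st[i];print(onz(c,u0,v0+hh-w/2,24),onz(c,u0+w,v0+hh-w/2,24),onz(c,u0+w/2,v0+hh,24))
print(proj(c,[517,-302,24]))
E
```

```text
[ 517.5 -297.8  110.8]
[ 292  223   58   63 1832] [320.6 251.8]
[ 497.8 -300.4   24. ] [ 534.6 -300.3   24. ] [ 516.3 -320.2   24. ]
[322.2 259.5]
```

Call:
{"method": "apply_moves", "body": {
  "twist": [
    [0,0,0],
    [0,0,0],
    [0,0,0],
    [0,0,0],
    [0,0,0]
  ],
  "travel": [
    [0,0,-0.04],
    [0,0,-0.04],
    [0,0,-0.014],
    [0,0,0],
    [0,0,0]
  ],
  "gripper": [1,1,1,1,1]
}}

```text
clock: 2.22
ee_pos: [518.4, -299.6, 18.7]
tool_rot: [0.001, 0.707, 0.707, 0.0]
ft_force: [-0.9, 0.0, 0.4]
width: 92.4
grip_force: 0.0
```

```bash
python3 - <<'E'
from h import *
c,im=grab('wrist','wrist3.png')
for _ in range(3): print(ctrl.observe()['ee_pos'],ctrl.observe()['clock'])
E
```

```text
[ 518.3 -299.6   18.6] 2.275
[ 518.3 -299.6   18.6] 2.275
[ 518.3 -299.6   18.6] 2.275
```

Call:
{"method": "apply_moves", "body": {
  "twist": [
    [0,0,0],
    [0,0,0],
    [0,0,0],
    [0,0,0],
    [0,0,0]
  ],
  "travel": [
    [-0.001,-0.001,-0.006],
    [0,0,-0.004],
    [0,0,0],
    [0,0,0],
    [0,0,0]
  ],
  "gripper": [1,1,1,0.2,-0.6],
  "newtons": 15
}}

```text
clock: 2.9
ee_pos: [516.4, -300.0, 6.8]
tool_rot: [0.0, 0.707, 0.707, 0.0]
ft_force: [-0.1, -0.5, 0.4]
width: 77.7
grip_force: 0.0
```

Call:
{"method": "apply_moves", "body": {
  "twist": [
    [0,0,0],
    [0,0,0],
    [0,0,0],
    [0,0,0],
    [0,0,0]
  ],
  "travel": [
    [0,0,0],
    [0,0,0],
    [0,0,0],
    [0,0,0],
    [0,0,0]
  ],
  "gripper": [-1,-1,-1,-1,-1]
}}

```text
clock: 3.52
ee_pos: [516.3, -300.0, 6.7]
tool_rot: [0.0, 0.707, 0.707, -0.0]
ft_force: [0.3, 0.2, -0.4]
width: 37.4
grip_force: 15.0
```

Call:
{"method": "apply_moves", "body": {
  "twist": [
    [0,0,0],
    [0,0,0],
    [0,0,0],
    [0,0,0],
    [0,0,0]
  ],
  "travel": [
    [0,0,0.05],
    [0.02,0.05,0.025],
    [0.028,0.05,0],
    [0.02,0.0517,0],
    [0,0,0]
  ],
  "gripper": [-1,-1,-1,-1,-1]
}}

```text
clock: 4.15
ee_pos: [585.1, -145.0, 81.6]
tool_rot: [-0.0, 0.706, 0.709, 0.0]
ft_force: [0.1, -1.6, -0.6]
width: 37.2
grip_force: 15.0
```

Call:
{"method": "apply_moves", "body": {
  "twist": [
    [0,0,0],
    [0,0,0],
    [0,0,0],
    [0,0,0],
    [0,0,0]
  ],
  "travel": [
    [0,0,0],
    [0,0,0],
    [0,0,0],
    [0,0,0],
    [0,0,0]
  ],
  "gripper": [-1,-1,-1,-1,-1]
}}

```text
clock: 4.78
ee_pos: [584.3, -148.6, 81.8]
tool_rot: [0.0, 0.707, 0.707, 0.0]
ft_force: [-0.3, 0.5, -0.3]
width: 37.3
grip_force: 15.0
```

```bash
python3 - <<'E'
from h import *
c,im=grab('wrist','wrist4.png'); c2,s=grab('side','side4.png'); p=ctrl.observe()['ee_pos'];print(p)
print('post expected',proj(c,[584.4,-149.6,24]), 'pad top exp', proj(c,p+[0,-1.3,17]))
A=im[:,:]; B=cv2.resize(s[190:330,270:410],(480,480),interpolation=cv2.INTER_CUBIC)
o=cv2.resize(np.hstack([A,B]),None,fx=.7,fy=.7,interpolation=cv2.INTER_AREA);cv2.imwrite('pics/v4.png',o[:,:,::-1])
E
```

```text
[ 584.3 -148.4   81.7]
post expected [321.2 268.1] pad top exp [321.9 333.9]
```

View pics/v4.png

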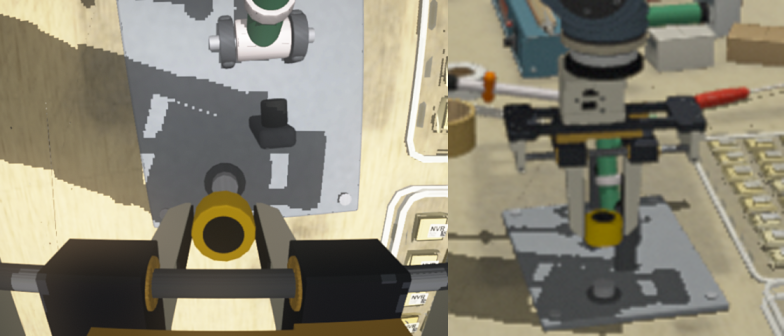

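Call:
{"method": "apply_moves", "body": {
  "twist": [
    [0,0,0],
    [0,0,0],
    [0,0,0],
    [0,0,0],
    [0,0,0]
  ],
  "travel": [
    [0,0,-0.03],
    [0,0,-0.017],
    [0,0,0],
    [0,0,-0.002],
    [0,0,-0.001]
  ],
  "gripper": [-1,-1,-1,-1,-1]
}}

```text
clock: 5.5
ee_pos: [584.8, -148.4, 32.4]
tool_rot: [0.001, 0.707, 0.707, 0.0]
ft_force: [-0.3, -0.4, -0.8]
width: 37.3
grip_force: 15.0
```

Call:
{"method": "apply_moves", "body": {
  "twist": [
    [0,0,0],
    [0,0,0],
    [0,0,0],
    [0,0,0],
    [0,0,0]
  ],
  "travel": [
    [0,0,0],
    [0,0,0],
    [0,0,0],
    [0,0,0],
    [0,0,0]
  ],
  "gripper": [-1,-1,-1,-1,-1]
}}

```text
clock: 6.12
ee_pos: [584.3, -148.3, 31.7]
tool_rot: [-0.0, 0.707, 0.707, -0.0]
ft_force: [-0.6, 0.6, -1.3]
width: 37.5
grip_force: 15.0
```

Call:
{"method": "apply_moves", "body": {
  "twist": [
    [0,0,0],
    [0,0,0],
    [0,0,0],
    [0,0,0],
    [0,0,0]
  ],
  "travel": [
    [0,0,-0.001],
    [0,0,-0.001],
    [0,0,0],
    [0,0,0],
    [0,0,0]
  ],
  "gripper": [-1,-1,-1,-1,-1]
}}

```text
clock: 6.75
ee_pos: [584.4, -148.3, 30.7]
tool_rot: [0.0, 0.707, 0.707, 0.0]
ft_force: [-4.7, 1.8, 10.6]
width: 37.6
grip_force: 15.0
```

Contact at the expected height; release.

Call:
{"method": "apply_moves", "body": {
  "twist": [
    [0,0,0],
    [0,0,0],
    [0,0,0],
    [0,0,0],
    [0,0,0]
  ],
  "travel": [
    [0,0,0.001],
    [0,0,0],
    [0,0,0],
    [0,0,0],
    [0,0,0]
  ],
  "gripper": [-0.5,0,0.3,0.3,0.3]
}}

```text
clock: 7.38
ee_pos: [584.3, -148.3, 30.7]
tool_rot: [-0.0, 0.707, 0.707, -0.0]
ft_force: [-0.6, 1.7, -0.3]
width: 60.6
grip_force: 0.0
```

Call:
{"method": "apply_moves", "body": {
  "twist": [
    [0,0,0],
    [0,0,0],
    [0,0,0],
    [0,0,0],
    [0,0,0]
  ],
  "travel": [
    [0,0,0],
    [0,0,0],
    [0,0,0.02],
    [0,0,0.03],
    [0,0,0.05]
  ],
  "gripper": [0.3,0.3,0.3,0.3,0.3]
}}

```text
clock: 8.0
ee_pos: [583.7, -148.1, 132.1]
tool_rot: [-0.001, 0.707, 0.707, -0.0]
ft_force: [-0.3, -0.2, 0.0]
width: 60.6
grip_force: 0.0
```

Call:
{"method": "apply_moves", "body": {
  "twist": [
    [0,0,0],
    [0,0,0],
    [0,0,0],
    [0,0,0],
    [0,0,0]
  ],
  "travel": [
    [0,-0.03,0.06],
    [0,-0.03,0.06],
    [0,0,0.06],
    [0,0,0.0],
    [0,0,0]
  ],
  "gripper": [-1,-1,-1,-1,-1]
}}

```text
clock: 8.62
ee_pos: [583.9, -203.9, 302.6]
tool_rot: [-0.0, 0.707, 0.707, -0.0]
ft_force: [-0.0, -0.1, -0.5]
width: 15.2
grip_force: 0.0
```

```bash
python3 - <<'E'
from h import *
c,im=grab('wrist','wrist5.png'); c2,s=grab('side','side5.png'); p=ctrl.observe()['ee_pos'];print(p)
np.save('pics/c_wrist5.npy',c,allow_pickle=True)
A=im; B=cv2.resize(s[160:340,260:440],(480,480),interpolation=cv2.INTER_CUBIC)
o=cv2.resize(np.hstack([A,B]),None,fx=.7,fy=.7,interpolation=cv2.INTER_AREA);cv2.imwrite('pics/v5.png',o[:,:,::-1])
m=cv2.inRange(cv2.cvtColor(im,cv2.COLOR_RGB2HSV),(22,150,50),(35,255,255))
N,l,st,ce=cv2.connectedComponentsWithStats(m)
for i in 1+np.argsort(-st[1:,4])[:3]:
  print(st[i],ce[i]);u0,v0,w,hh,_=st[i]
  print(onz(c,u0+w/2,v0+w*.45,48),onz(c,u0+w/2,v0+hh-w*.45,48))
E
```

```text
[ 583.7 -203.8  301.3]
[301 128  37  37 609] [319.3 145.7]
[ 583.4 -148.8   48. ] [ 583.4 -152.5   48. ]
```

View pics/v5.png

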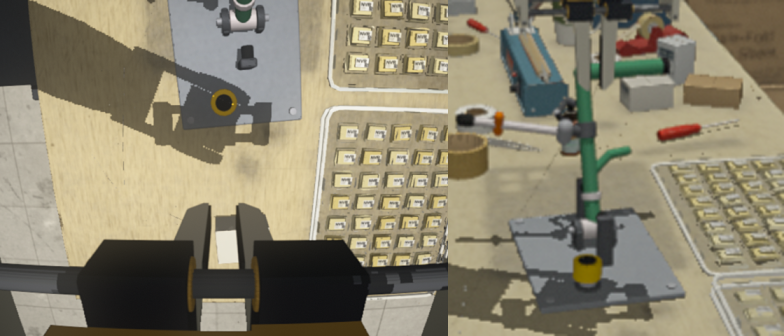

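The pad sits on the post: wrist (320,146) puts its centre within about 1 mm. Next I plan the tab path from the hinge geometry.

```bash
python3 - <<'E'
from h import *
from scipy.spatial.transform import Rotation as R
im=np.load('pics/side5.png.npy');S=optics.get_calibration('side')
m=cv2.inRange(cv2.cvtColor(im,cv2.COLOR_RGB2HSV),(3,150,80),(14,255,255));m[:, :270]=0;m[:,300:]=0
ys,xs=np.nonzero(m);print(xs.mean(),ys.mean(),ys.min(),ys.max())
c1=np.load('pics/c_wrist1.npy',allow_pickle=True).item()
cw0=dict(c1); T=np.array(c1['T']).copy(); T[:3,3]=[548.7,82.4,383.1]; cw0['T']=T
t=tri([(cw0,196.5,270),(S,xs.mean(),ys.mean())])[0];print('tab',t)
F=R.from_euler('z',.076)*R.from_euler('x',-.36)
a=np.array([0,-.766,.643]);c,s=np.cos(np.pi/12),np.sin(np.pi/12);u=np.array([-c,s*.643,s*.766])
for th in [0,.2,.4,.6,.8,1.,1.2,1.83]: print(th,F.apply(90*(R.from_rotvec(a*th).apply(u)-u)))
print('hinge',t-F.apply(90*u),'a',F.apply(a))
print('post',ctrl.observe()['ee_pos'])
# tip axis / tube by lean
ax=np.array([584.4,-149.6,34])+R.from_euler('z',.076).apply([0,110,0]);print('axis pt',ax)
h=F.inv().apply(t-F.apply(90*u)-ax);print('hinge in frame',h)
E
```

```text
280.7741935483871 199.7741935483871 171 231
tab [487.6  27.8 237.8]
0 [0. 0. 0.]
0.2 [ -1.7 -15.6  -8.7]
0.4 [  0.2 -31.2 -17.5]
0.6 [  5.5 -46.  -26.1]
0.8 [ 14.2 -59.6 -34. ]
1.0 [ 25.9 -71.3 -41.1]
1.2 [ 40.  -80.8 -47. ]
1.83 [ 94.  -91.9 -55.6]
hinge [575.8  14.2 226.4] a [ 0.  -0.5  0.9]
post [ 583.7 -203.8  301.3]
axis pt [576.  -39.9  34. ]
hinge in frame [  3.8 -17.3 199. ]
```

Call:
{"method": "apply_moves", "body": {
  "twist": [
    [0,0,0],
    [0,0,0],
    [0,0,0],
    [0,0,0],
    [0,0,0]
  ],
  "travel": [
    [-0.04,0.04,0],
    [-0.03,0.06,0],
    [-0.027,0.06,0],
    [0,0.036,-0.03],
    [0,0,-0.04]
  ],
  "gripper": [-1,-1,-1,-1,-1]
}}

```text
clock: 9.35
ee_pos: [490.3, -13.1, 231.7]
tool_rot: [0.0, 0.706, 0.708, 0.0]
ft_force: [0.6, -1.0, 0.1]
width: 0.4
grip_force: 0.0
```

Call:
{"method": "apply_moves", "body": {
  "twist": [
    [0,0,0],
    [0,0,0],
    [0,0,0],
    [0,0,0],
    [0,0,0]
  ],
  "travel": [
    [0,0,-0.01],
    [0,0,-0.005],
    [0,0,-0.004],
    [0,0,0],
    [0,0,0]
  ],
  "gripper": [-1,-1,-1,-1,-1]
}}

```text
clock: 9.98
ee_pos: [491.0, -15.4, 214.0]
tool_rot: [0.0, 0.707, 0.707, 0.0]
ft_force: [0.5, -0.6, 0.2]
width: 0.5
grip_force: 0.0
```

```bash
python3 - <<'E'
from h import *
S,im=grab('side','side6.png');print(ctrl.observe()['ee_pos'],ctrl.observe()['ft_force'])
m=cv2.inRange(cv2.cvtColor(im,cv2.COLOR_RGB2HSV),(3,150,80),(14,255,255))[212:240,275:300]
ys,xs=np.nonzero(m);u,v=xs.mean()+275,ys.mean()+212;print(u,v,ys.min()+212,ys.max()+212)
c1=np.load('pics/c_wrist1.npy',allow_pickle=True).item()
cw0=dict(c1); T=np.array(c1['T']).copy(); T[:3,3]=[548.7,82.4,383.1]; cw0['T']=T
print(tri([(cw0,196.5,270),(S,u,v)]))
cv2.imwrite('pics/v6.png',cv2.resize(im[150:290,235:405],(680,560),interpolation=cv2.INTER_CUBIC)[:,:,::-1])
E
```

```text
[490.9 -15.4 214. ] [-0.1 -0.2 -0.5]
286.3448275862069 226.24137931034483 220 231
(array([484.1,   4.8, 178.7]), [np.float64(0.39395416283307694), np.float64(0.393954162833161)])
```

View pics/v6.png

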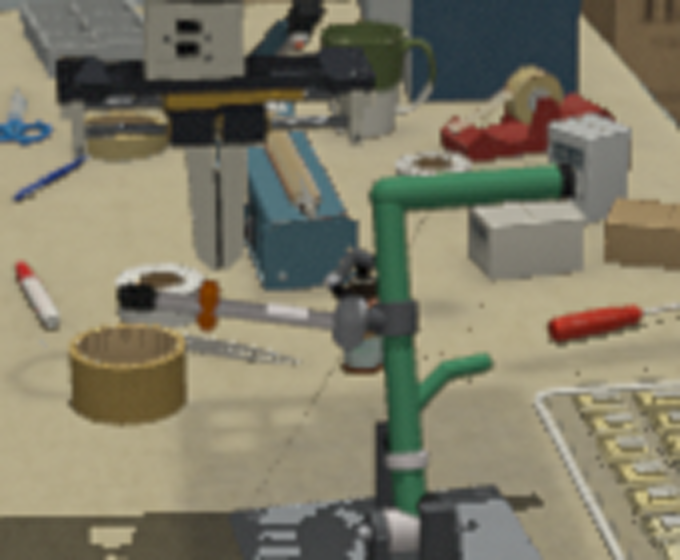

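Call:
{"method": "apply_moves", "body": {
  "twist": [
    [0,0,0],
    [0,0,0],
    [0,0,0],
    [0,0,0],
    [0,0,0]
  ],
  "travel": [
    [-0.004,0.01,0],
    [0,0,-0.004],
    [0,0,-0.004],
    [0,0,-0.003],
    [0,0,0]
  ],
  "gripper": [-1,-1,-1,-1,-1]
}}

```text
clock: 10.65
ee_pos: [486.6, -5.4, 202.2]
tool_rot: [-0.0, 0.707, 0.707, -0.0]
ft_force: [-0.4, -0.1, 0.4]
width: 0.7
grip_force: 0.0
```

Call:
{"method": "apply_moves", "body": {
  "twist": [
    [0,0,0],
    [0,0,0],
    [0,0,0],
    [0,0,0],
    [0,0,0]
  ],
  "travel": [
    [0,0,-0.001],
    [0,0,-0.001],
    [0,-0.002,-0.001],
    [0,-0.002,-0.001],
    [0,0,0]
  ],
  "gripper": [-1,-1,-1,-1,-1]
}}

```text
clock: 11.28
ee_pos: [486.4, -9.4, 199.0]
tool_rot: [-0.0, 0.707, 0.707, -0.0]
ft_force: [-4.8, -0.0, 8.9]
width: 0.4
grip_force: 3.8
```

Call:
{"method": "apply_moves", "body": {
  "twist": [
    [0,0,0],
    [0,0,0],
    [0,0,0],
    [0,0,0],
    [0,0,0]
  ],
  "travel": [
    [0,-0.003,-0.002],
    [0,-0.003,-0.002],
    [0,-0.003,-0.002],
    [0,-0.003,-0.002],
    [0,0,0]
  ],
  "gripper": [-1,-1,-1,-1,-1]
}}

```text
clock: 11.9
ee_pos: [487.1, -21.8, 191.3]
tool_rot: [0.001, 0.707, 0.707, 0.0]
ft_force: [-2.5, -1.8, 8.2]
width: 0.5
grip_force: 4.2
```

Call:
{"method": "apply_moves", "body": {
  "twist": [
    [0,0,0],
    [0,0,0],
    [0,0,0],
    [0,0,0],
    [0,0,0]
  ],
  "travel": [
    [0,-0.004,-0.002],
    [0,-0.004,-0.002],
    [0,-0.004,-0.002],
    [0,-0.004,-0.002],
    [0,0,0]
  ],
  "gripper": [-1,-1,-1,-1,-1]
}}

```text
clock: 12.52
ee_pos: [487.0, -37.7, 182.6]
tool_rot: [0.0, 0.707, 0.707, 0.0]
ft_force: [1.2, 0.1, 6.2]
width: 0.8
grip_force: 3.1
```

Call:
{"method": "apply_moves", "body": {
  "twist": [
    [0,0,0],
    [0,0,0],
    [0,0,0],
    [0,0,0],
    [0,0,0]
  ],
  "travel": [
    [0.001,-0.004,-0.002],
    [0.001,-0.004,-0.003],
    [0.001,-0.004,-0.002],
    [0.001,-0.004,-0.003],
    [0,0,0]
  ],
  "gripper": [-1,-1,-1,-1,-1]
}}

```text
clock: 13.15
ee_pos: [491.6, -53.9, 172.9]
tool_rot: [0.001, 0.707, 0.707, 0.0]
ft_force: [4.6, -1.8, 7.3]
width: 0.6
grip_force: 3.4
```

Call:
{"method": "apply_moves", "body": {
  "twist": [
    [0,0,0],
    [0,0,0],
    [0,0,0],
    [0,0,0],
    [0,0,0]
  ],
  "travel": [
    [0.002,-0.004,-0.0025],
    [0.002,-0.004,-0.0025],
    [0.002,-0.004,-0.0025],
    [0.003,-0.004,-0.0025],
    [0,0,0]
  ],
  "gripper": [-1,-1,-1,-1,-1]
}}

```text
clock: 13.78
ee_pos: [499.3, -69.4, 161.9]
tool_rot: [-0.001, 0.707, 0.707, -0.001]
ft_force: [-0.5, 1.0, -0.1]
width: 0.7
grip_force: 0.0
```

Call:
{"method": "apply_moves", "body": {
  "twist": [
    [0,0,0],
    [0,0,0],
    [0,0,0.15],
    [0,0,0.18],
    [0,0,0.18]
  ],
  "travel": [
    [-0.005,0,0.04],
    [0,0,0.06],
    [0,0,0.06],
    [0,0,0.04],
    [0,0,0]
  ],
  "gripper": [-1,-1,-1,0,1]
}}

```text
clock: 14.4
ee_pos: [495.3, -69.3, 365.5]
tool_rot: [0.002, 0.503, 0.864, 0.001]
ft_force: [-0.9, 0.2, -0.9]
width: 16.0
grip_force: 0.0
```

Call:
{"method": "apply_moves", "body": {
  "twist": [
    [0,0,0.18],
    [0,0,0.18],
    [0,0,0.18],
    [0,0,0.18],
    [0,0,0.18]
  ],
  "travel": [
    [0,0,0],
    [0,0,0],
    [0,0,0],
    [0,0,0],
    [0,0,0]
  ],
  "gripper": [1,1,1,1,1]
}}

```text
clock: 15.02
ee_pos: [494.4, -69.1, 362.2]
tool_rot: [-0.0, 0.077, 0.997, 0.0]
ft_force: [-0.3, 0.4, -0.8]
width: 65.7
grip_force: 0.0
```

Call:
{"method": "apply_moves", "body": {
  "twist": [
    [0,0,0.18],
    [0,0,0.057],
    [0,0,0],
    [0,0,0],
    [0,0,0]
  ],
  "travel": [
    [0,0.06,0.03],
    [0.02,0.04,0],
    [0.02,0,0],
    [0,0,0],
    [0,0,0]
  ],
  "gripper": [1,1,1,1,1]
}}

```text
clock: 15.65
ee_pos: [534.1, 26.4, 390.3]
tool_rot: [-0.0, -0.038, 0.999, 0.0]
ft_force: [-0.7, -0.4, -0.3]
width: 92.7
grip_force: 0.0
```

```bash
python3 - <<'E'
from h import *
c,im=grab('wrist','wrist7.png'); S,s=grab('side','side7.png'); o=ctrl.observe();print(o['ee_pos'],o['tool_rot'],o['joint_pos']*10)
np.save('pics/c_wrist7.npy',c,allow_pickle=True)
B=cv2.resize(s[160:340,260:440],(480,480),interpolation=cv2.INTER_CUBIC)
cv2.imwrite('pics/v7.png',cv2.resize(np.hstack([im,B]),None,fx=.7,fy=.7,interpolation=cv2.INTER_AREA)[:,:,::-1])
E
```

```text
[534.2  26.2 390.6] [-0. -0.  1. -0.] [ -0.4   2.   14.3  -0.   15.1 -16.8]
```

View pics/v7.png

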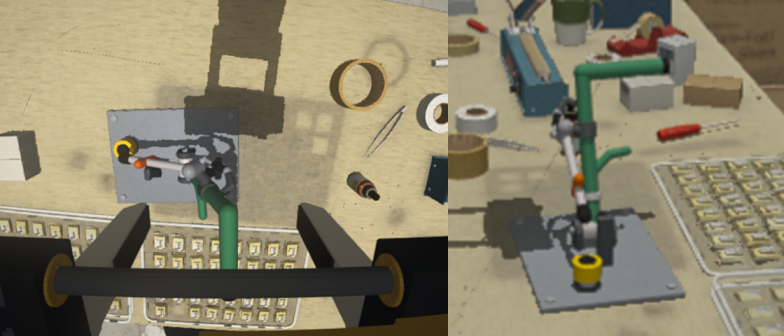

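```bash
python3 - <<'E'
from h import *
from scipy.spatial.transform import Rotation as R
S=optics.get_calibration('side');c=np.load('pics/c_wrist7.npy',allow_pickle=True).item()
print('elbow',tri([(c,325.7,300),(S,332.3,197.5)]))
im=np.load('pics/wrist7.png.npy');m=cv2.inRange(cv2.cvtColor(im,cv2.COLOR_RGB2HSV),(60,90,25),(90,255,255))
for v in (320,335,350,365): 
    xs=np.nonzero(m[v,250:400])[0]+250; print(v,xs.min(),xs.max(),onz(c,(xs.min()+xs.max())/2,v,236))
for s in (0,112): 
  g=np.array([576,-40,34])+R.from_euler('z',.076).apply([s,0,0])+(R.from_euler('z',.076)*R.from_euler('x',-.36)).apply([0,0,216]);print(g,proj(c,g),proj(S,g))
print(onz(S,332.3,197.5,236),onz(S,377.8,195.3,236))
E
```

```text
elbow (array([603.1,  38.1, 236.6]), [np.float64(4.009840232987102), np.float64(4.009840232986953)])
320 314 338 [617.6  39.7 236. ]
335 314 338 [632.   40.9 236. ]
350 314 338 [646.9  42.1 236. ]
365 315 338 [662.1  43.8 236. ]
[570.2  35.9 236.2] [326.  267.8] [318.3 199.2]
[681.9  44.4 236.2] [325.4 383.8] [360.6 196.2]
[607.7  44.6 236. ] [727.5  45.2 236. ]
```

Call:
{"method": "apply_moves", "body": {
  "twist": [
    [-0.12,-0.009,0],
    [-0.12,-0.009,0],
    [-0.119,-0.009,0],
    [0,0,0],
    [0,0,0]
  ],
  "travel": [
    [0.04,0.02,0],
    [0.04,0.018,-0.03],
    [0.041,0,-0.06],
    [0,0,0],
    [0,0,0]
  ],
  "gripper": [1,1,1,1,1]
}}

```text
clock: 16.38
ee_pos: [649.8, 64.2, 310.7]
tool_rot: [0.007, -0.037, 0.983, -0.178]
ft_force: [-0.5, 0.3, 1.0]
width: 92.8
grip_force: 0.0
```

Call:
{"method": "apply_moves", "body": {
  "twist": [
    [0,0,0],
    [0,0,0],
    [0,0,0],
    [0,0,0],
    [0,0,0]
  ],
  "travel": [
    [0,0,0],
    [0,0,0],
    [0,0,0],
    [0,0,0],
    [0,0,0]
  ],
  "gripper": [1,1,1,1,1]
}}

```text
clock: 17.0
ee_pos: [650.0, 64.6, 308.9]
tool_rot: [0.007, -0.037, 0.983, -0.179]
ft_force: [0.4, -0.3, -0.3]
width: 92.8
grip_force: 0.0
```

Call:
{"method": "apply_moves", "body": {
  "twist": [
    [0,0,0],
    [0,0,0],
    [0,0,0],
    [0,0,0],
    [0,0,0]
  ],
  "travel": [
    [0.005,-0.004,-0.03],
    [0,-0.012,-0.03],
    [0,-0.0126,-0.031],
    [0,0,0],
    [0,0,0]
  ],
  "gripper": [1,1,1,1,1]
}}

```text
clock: 17.62
ee_pos: [655.5, 36.4, 219.3]
tool_rot: [0.007, -0.037, 0.983, -0.179]
ft_force: [-0.1, 1.1, -0.0]
width: 92.8
grip_force: 0.0
```

Call:
{"method": "apply_moves", "body": {
  "twist": [
    [0,0,0],
    [0,0,0],
    [0,0,0],
    [0,0,0],
    [0,0,0]
  ],
  "travel": [
    [0,0,0],
    [0,0,0],
    [0,0,0],
    [0,0,0],
    [0,0,0]
  ],
  "gripper": [1,0.5,0,0,-0.2],
  "newtons": 10
}}

```text
clock: 18.25
ee_pos: [655.0, 36.0, 217.9]
tool_rot: [0.007, -0.037, 0.983, -0.179]
ft_force: [0.5, -0.1, -0.4]
width: 57.7
grip_force: 0.0
```

```bash
python3 - <<'E'
from h import *
c=optics.get_calibration('wrist');im=optics.grab_frame('wrist'); o=ctrl.observe();print(o['ee_pos'],o['ft_force'],o['width'])
m=cv2.inRange(cv2.cvtColor(im,cv2.COLOR_RGB2HSV),(60,90,25),(90,255,255))
for v in (200,230,260,290,320): 
    xs=np.nonzero(m[v,200:440])[0]+200
    if len(xs): print(v,xs.min(),xs.max())
print(proj(c,[620,40,236]),proj(c,[655,42.6,236]),proj(c,o['ee_pos']))
E
```

```text
[655.   36.  217.9] [ 0.6 -0.9  0.7] 53.53498295762956
200 283 346
230 284 346
260 302 346
290 304 337
320 303 338
[314.6 250.4] [314.7 334.7] [315.6 311.6]
```

Call:
{"method": "apply_moves", "body": {
  "twist": [
    [0,0,0],
    [0,0,0],
    [0,0,0],
    [0,0,0],
    [0,0,0]
  ],
  "travel": [
    [0,0.001,0],
    [0,0,0],
    [0,0,0],
    [0,0,0],
    [0,0,0]
  ],
  "gripper": [-0.4,-0.6,-1,-1,-1],
  "newtons": 20
}}

```text
clock: 18.92
ee_pos: [655.1, 35.4, 218.5]
tool_rot: [0.007, -0.037, 0.983, -0.18]
ft_force: [-0.7, -8.4, 2.0]
width: 23.3
grip_force: 20.0
```

Call:
{"method": "apply_moves", "body": {
  "twist": [
    [0,0,0],
    [0,0,0],
    [0,0,0],
    [0,0,0],
    [0,0,0]
  ],
  "travel": [
    [0,0,0],
    [0,0,0],
    [0,0,0],
    [0,0,0],
    [0,0,0]
  ],
  "gripper": [-1,-1,-1,-1,-1]
}}

```text
clock: 19.55
ee_pos: [655.1, 35.3, 218.5]
tool_rot: [0.007, -0.037, 0.983, -0.18]
ft_force: [-0.0, -8.6, 2.8]
width: 23.4
grip_force: 20.0
```

```bash
python3 - <<'E'
from h import *
from scipy.spatial.transform import Rotation as R
o=ctrl.observe();q=o['tool_rot'];t=R.from_quat(q,scalar_first=True);p=o['ee_pos'];print(p,t.as_matrix(),o['ft_force'])
Z=R.from_euler('z',.076)
g=p-19*t.as_matrix()[:,2];print('grasp',g)
ax=np.array([576,-39.9,34]);l=Z.inv().apply(g-ax);print('rel',l,'r',np.hypot(l[1],l[2]),'lean',np.arctan2(l[1],l[2]))
for th in (.3,.24,.18,.12,.06,.03,0):
  r=216;lt=np.array([l[0],r*np.sin(th),r*np.cos(th)]);gz=np.array([0,-np.sin(th),-np.cos(th)])
  print(th,ax+Z.apply(lt+19*gz))
E
```

```text
[655.1  35.3 218.5] [[-1.  -0.1  0. ]
 [-0.1  0.9 -0.4]
 [ 0.  -0.4 -0.9]] [-0.  -8.6  2.8]
grasp [654.6  42.1 236.3]
rel [ 84.6  75.8 202.3] r 215.9861972335425 lean 0.35839812669193605
0.3 [656.   24.6 222.2]
0.24 [656.8  13.2 225.4]
0.18 [657.7   1.7 227.8]
0.12 [658.6 -10.  229.6]
0.06 [659.5 -21.7 230.6]
0.03 [659.9 -27.6 230.9]
0 [660.4 -33.5 231. ]
```

Call:
{"method": "apply_moves", "body": {
  "twist": [
    [0.058,0.0044,0],
    [0.06,0.0046,0],
    [0.06,0.0046,0],
    [0.06,0.0046,0],
    [0,0,0]
  ],
  "travel": [
    [0.0009,-0.0107,0.0037],
    [0.0008,-0.0114,0.0032],
    [0.0009,-0.0115,0.0024],
    [0.0009,-0.0117,0.0018],
    [0,0,0]
  ],
  "gripper": [-1,-1,-1,-1,-1]
}}

```text
clock: 20.18
ee_pos: [659.2, -9.6, 229.5]
tool_rot: [0.003, -0.037, 0.997, -0.061]
ft_force: [4.0, 1.7, 1.3]
width: 23.3
grip_force: 20.0
```

Call:
{"method": "apply_moves", "body": {
  "twist": [
    [0.03,0.0023,0],
    [0.03,0.0023,0],
    [0.03,0.0023,0],
    [0,0,0],
    [0,0,0]
  ],
  "travel": [
    [0.0005,-0.0058,0.0005],
    [0.0004,-0.0059,0.0004],
    [0.0004,-0.0059,0.0003],
    [0,0,0],
    [0,0,0]
  ],
  "gripper": [-1,-1,-1,-1,-1]
}}

```text
clock: 20.8
ee_pos: [660.7, -26.0, 230.9]
tool_rot: [0.002, -0.038, 0.999, -0.015]
ft_force: [6.2, 0.1, 2.3]
width: 23.5
grip_force: 20.0
```

```bash
python3 - <<'E'
from h import *
from scipy.spatial.transform import Rotation as R
o=ctrl.observe();t=R.from_quat(o['tool_rot'],scalar_first=True);g=o['ee_pos']-19*t.as_matrix()[:,2]
l=R.from_euler('z',-.076).apply(g-[576,-39.9,34]);print(l,'lean',np.arctan2(l[1],l[2]),o['ee_pos'],o['ft_force'],np.degrees(t.as_matrix()[:,2]))
E
```

```text
[ 85.5   8.1 215.9] lean 0.03730954449077338 [660.7 -26.  230.9] [6.2 0.1 2.3] [  0.3  -1.8 -57.3]
```

Lean is about 0.037; bring it to about 0.005.

Call:
{"method": "apply_moves", "body": {
  "twist": [
    [0.015,0.001,0],
    [0.015,0.001,0],
    [0,0,0],
    [0,0,0],
    [0,0,0]
  ],
  "travel": [
    [0,-0.0035,0],
    [0,-0.0035,0],
    [0,0,0],
    [0,0,0],
    [0,0,0]
  ],
  "gripper": [-1,-1,-1,-1,-1]
}}

```text
clock: 21.42
ee_pos: [661.3, -32.7, 231.0]
tool_rot: [0.002, -0.038, 0.999, -0.0]
ft_force: [10.5, -0.5, 2.4]
width: 23.5
grip_force: 20.0
```

```bash
python3 - <<'E'
from h import *
from scipy.spatial.transform import Rotation as R
o=ctrl.observe();t=R.from_quat(o['tool_rot'],scalar_first=True);g=o['ee_pos']-19*t.as_matrix()[:,2]
l=R.from_euler('z',-.076).apply(g-[576,-39.9,34]);print(l,'lean',np.arctan2(l[1],l[2]),o['ee_pos'],o['ft_force'],o['grip_force'])
S,s=grab('side','side8.png');cv2.imwrite('pics/v8.png',cv2.resize(s[150:330,250:430],(600,600),interpolation=cv2.INTER_CUBIC)[:,:,::-1])
E
```

```text
[ 85.5   0.7 216. ] lean 0.0033159176921152456 [661.3 -32.7 231. ] [10.5 -0.5  2.4] 19.990959763526917
```

View pics/v8.png

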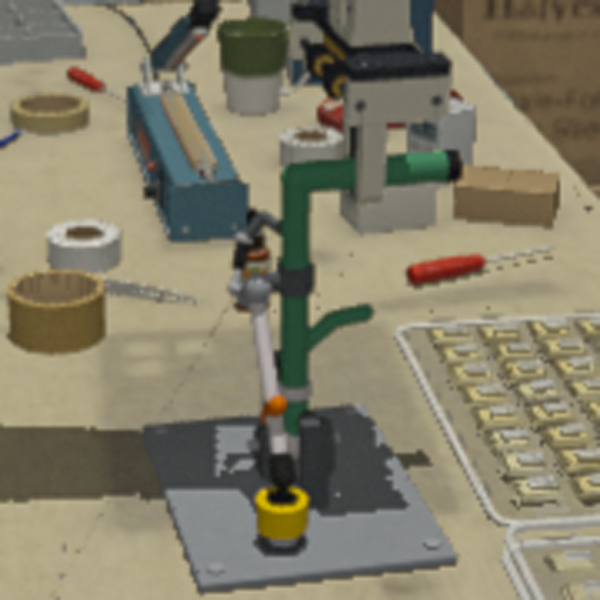

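The kickstand is down at (280,465) with its foot just above the pad at (282,510). The tube is gripped and the frame is upright, so I'm handing the job in.

```bash
python3 -c "
from h import *
print(order.finish_job())"
```

```text
the job is handed in; nothing more can be done
None
```

I handed the job in at about 21 s of the 72 s allowed, but no verdict came back: the pad is on the post (about 1 mm off centre by camera), the kickstand looks fully down in the images, and the gripper holds the frame upright (estimated lean 0.003 rad), with the foot appearing to clear the pad.

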